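# Latch the flour box to the sifter

### The arm

A 6-joint arm with a two-finger parallel gripper is mounted at the origin on the work surface. World frame = base frame: x ahead of the robot, y to its left, z up, the work surface at z = 0. Lengths are in m, angles in degrees, forces in N, time in s.
With the tool pointing down it reaches from about 0.325 to 0.85 m from the base axis. Payload 4.4 kg.
Tool frame: the origin (TCP) lies midway between the tips of the shut fingers; the grasp point (between the pads) lies 19 mm behind it; z points along the fingers, x is the direction in which the jaws open and shut, and the axes are right-handed (so a half turn about z gives the same grasp; the last joint's range is limited). The gripper opens to 94 mm and grips with 3 to 60 N. Pads are 16 mm wide; open, the fingers measure 119 mm over their backs; the gripper's body (75 mm by 177 mm) begins 78 mm behind the grasp point.
Start: joints at [-78.409, 11.837, 88.321, -0, 79.842, -8.623], TCP at [0.199, -0.54, 0.205] pointing down, gripper open.
Joint ranges: [-156.59, 156.59], [-49.26, 127.26], [12.9, 141.05], [-63.56, 243.56], [4.71, 150.69], [-161.64, 161.64]. Speed limits (degrees/s): [159.86, 159.86, 180, 180, 180, 180].

### API

Orientations are given as a 3x3 rotation matrix whose columns are the frame's x, y, z axes.
In Python, from rig import * gives the robot as it stands.
- The arm moves only by the tool drive_tool, never from a script. Its argument "rows" is a list of rows, each a list of 2 entries, a list of its own where there are three numbers: the shift along the tool's x, y, z in cm, then the turn about the tool's z in degrees. In form: [[[dx, dy, dz], turn], ...]. A call has 1 to 5 rows; each row shifts and turns the commanded pose from where the row before left it, along the tool's axes as they then stand; what a row does not reach is not made up. A row lasts 1/8 s, in which the tool goes at most 62.5 mm and 10.7 degrees, less where a joint would pass 70% of its speed; a pose out of reach is approached as far as the arm can. A call is refused whole if a number of a shift passes 6.25 or a number of a turn 10.7, either way. A call with a gripper value outside its range is refused whole. "gripper" is the opening, from 0 (shut) to 1 (fully open), set as the call begins (left out, the last holds). The fingers move at their own pace and stop on an object; "force" is the grip in N (left out, the last holds). Time passes only in rows, so rows that do not move let the fingers close. It gives the time, the measured TCP pose, the force and the opening at its end, in the units of the state.
- state(): the state, without advancing time (a new reading comes with each control period).
- camera(name): name is "scene" or "top" or "wrist"; returns a dict with "image" (400x640x3 uint8, blue, green, red), "range_z" (400x640 float32, m along the optical axis (not along the pixel's ray), 0 where there is no reading), "camera_matrix" (3x3 intrinsics, pixels), "eye" and "attitude" of the camera in the world. Camera axes: x right, y down, z forward; pixel columns grow to the right and rows downward; lengths in m; the calibration is good to about 2 mm. A picture is of the moment at which its call begins.
- job_done(): hands the job in, once; it reports no verdict.
The state is a dict: "time": time; "joint_pos": joint angles; "qvel": joint speeds; "joint_efforts": joint torques, N m; "position": TCP position; "eef_rot": TCP orientation; "contact_force": force on the tool from outside, world axes, zero at the start; "torque": the same for the moment, N m; "finger_gap": finger opening in m.
Only numpy, scipy, OpenCV 4.12 (cv2) and the standard library are available. Lean on these libraries where they do the work, as an engineer would, in place of code of your own. Each camera call takes 0.05 s, during which the arm holds its last target.

### The job

Close the draw latch on top of the flour sifter: hook the loop over the keeper on the flour box so its bar is snug under the lip, then press the lever down flat, past centre, so that the box is drawn up to the seal and the latch stays shut by itself. Work by feel: never haul the loop against the keeper or lean on the lever or the box with more than about 25 N, let go at the end, and leave the scraper, the cutter and the weight that lie on the sifter where they are.

Things in the scene. Friction and masses are not known exactly. Their poses are not given: they have to be found in the camera images.
- sifter: Steel flour sifter, fixed: housing 300 x 200 mm, a sieve drum on its far part, and the flour box in line. Origin on the table, middle of the seam between housing and box. x is level, from the box (x below 0) to the housing (x above 0), the way the latch draws; z up, y along the seam. Deck and box lid are both 100 mm above the table. The latch lies in the plane y = 0.
- flour_box: Heavy steel flour box, 190 x 196 mm. Axes as the sifter's, origin on the sifter's when home; slides only along that x and starts 8.5 to 11.5 mm out (x = -8.5 to -11.5 mm). 14 N of friction and the rubber seal (neutral 11 mm out, 5.5 N per mm inward) resist: by hand it creeps at 11 to 28 N; the lever draws it home to about 0.
- keeper (a point): Hook, 24 mm wide, on the box lid. Axes as the sifter's. Point: middle of its upright face that looks away from the housing (-x), 10 mm above the lid. 8 mm thick, 16 mm tall; on it a 5 mm thick lip (top 21 mm above the lid) overhangs that face by 2 mm. The bar goes down behind the face, then up to it under the lip: seated, the bar's centre is 4 mm to -x of the point, 4 to 12 mm above the lid.
- lever_hinge (a point): Centre of the lever's hinge on the housing, 30 mm from the seam (sifter x), 12.5 mm above the deck; axis along the sifter's y.
- lever (a joint): Lever angle, rad: 0 flat on the housing towards +x (latched), pi/2 upright, more leans over the box; stop at 2.5. Starts 1.75 to 2.15; stays where left (0.07 N m friction). At angle a the loop's pin is 22 mm from the hinge at elevation a - 0.105 rad from +x. Dead centre about 0.14 rad: let go well above it under load, it springs back; it snaps home only from below 0.07.
- lever_handle: The lever's flat steel handle, 24 mm wide, 8 mm thick, reaching 85 mm from the hinge; its upper face (up when flat) is 5 mm above the hinge's line. Origin at the hinge, x along the handle to its tip, z out of the upper face. Pressing its end home takes up to about 10 N.
- lever_tip (a point): Middle of the free end of the handle on its upper face, 85 mm from the hinge.
- loop: Wire loop on the lever's pin: two arms (6 mm rod) 20 mm either side of the latch's plane, 85.9 mm long to an 8 mm round cross bar. Origin at the pin, x from bar to pin, z on the grip's side; turns about y. Stiff swivel (0.03 N m): it stays where put and turns along with the lever, riding up off the keeper, unless the bar is caught under the lip. Starts raised clear of the keeper.
- loop_bar (a point): Middle of the loop's cross bar (8 mm round, 40 mm long along y), 85.9 mm from the pin.
- loop_grip (a point): Centre of the loop's finger grip, a round steel bead 10 mm thick and 26 mm long (along y), on a tongue: 13 mm beyond the bar (loop -x) and 34 mm above it (loop z). Pinch it along the sifter's x from above; it can turn between the fingers. Drawn along by it, the swivels alone drag with about 5 N; the keeper adds a clear rise.
- scraper: Dough scraper (70 x 110 mm, wooden grip) lying on the flour box lid. Leave.
- cutter: Round steel pastry cutter, 52 mm across, 32 mm tall, on the deck beside the latch. Leave.
- weight: Brass weight, 32 mm across, 30 mm tall, on the deck on the other side of the latch. Leave.

How it is judged:
By the outcome, as a careful person would: the job done as asked, in the order asked, and still so for the second after the job is handed in, with the robot touching nothing.
It also fails if it takes over 64 s, if anything falls off the work surface, if the arm or the gripper's body presses on something with over 40 N, if the wrist force passes 120 N, or if a joint passes its speed limit or range.

## Working session

There is one attempt and no reset: what is moved stays moved. The work goes in short steps, Python scripts to look and compute and a tool call to move; the robot and the scene stay as the last step left them, time stands still between calls to the robot, and variables do not carry over. Pictures are saved under pics/ and viewed, and the job is handed in when it is done.

Besides the shell and the picture viewer there is one more tool, called after ">>>" as name(argument=value, ...) on one line, values as JSON. drive_tool: Moves the arm, as the interface text tells. Its arguments: {"type":"object","properties":{"rows":{"type":"array","items":{"type":"array"}},"gripper":{"type":"number"},"force":{"type":"number"}},"required":["rows"]}

```bash
mkdir -p pics; ls
python3 - <<'E'
from rig import *
import cv2,numpy as np
print(state())
for n in ["scene","top","wrist"]:
    c=camera(n); cv2.imwrite(f"pics/{n}0.png",c["image"]); np.savez(f"pics/{n}0.npz",**c)
    print(n,c["camera_matrix"],c["eye"],c["attitude"])
E
```

```text
pics
{'time': 0.0, 'joint_pos': array([-7.84085189e+01,  1.18834038e+01,  8.84028905e+01, -2.04765548e-03,
        7.98413283e+01, -8.62328447e+00]), 'qvel': array([ 0.00875175,  0.00115529,  0.08154339, -0.06144367, -0.05126119,
        0.11682743]), 'joint_efforts': array([ 1.78514579e-04, -3.70882165e+01, -2.81411648e+01,  6.98679336e-02,
        3.61618004e-02, -1.62072365e-04]), 'position': array([ 0.19849937, -0.5388036 ,  0.20431499]), 'eef_rot': array([[ 3.45545465e-01, -9.38401886e-01, -4.82023882e-04],
       [-9.38399413e-01, -3.45545672e-01,  2.17493686e-03],
       [-2.20752611e-03, -2.99208639e-04, -9.99997519e-01]]), 'contact_force': array([ 0.31401616,  0.17813972, -0.14049873]), 'torque': array([0.03526274, 0.01114045, 0.01130162]), 'finger_gap': 0.0940622689744942}
scene [[392.80827181   0.         322.94554955]
 [  0.         392.80827181 195.60618851]
 [  0.           0.           1.        ]] [ 0.84910849 -0.39179543  0.62245425] [[ 0.80348378  0.43569251 -0.40569182]
 [ 0.59531533 -0.59222377  0.54301995]
 [-0.00367061 -0.67782228 -0.73521662]]
top [[401.51166735   0.         319.84539498]
 [  0.         401.51166735 201.99040255]
 [  0.           0.           1.        ]] [0.48225905 0.01898338 0.7879112 ] [[-0.00779986 -0.99458748  0.10360944]
 [-0.99969467  0.00532635 -0.02412865]
 [ 0.02344619 -0.103766   -0.99432535]]
wrist [[313.2133175    0.         322.2462776 ]
 [  0.         313.2133175  195.47588131]
 [  0.           0.           1.        ]] [ 0.26939717 -0.5131566   0.38396166] [[ 0.34581317 -0.90650412 -0.24220555]
 [-0.93830252 -0.33444364 -0.08795354]
 [-0.00127386  0.25767757 -0.96623012]]
```

View pics/scene0.png

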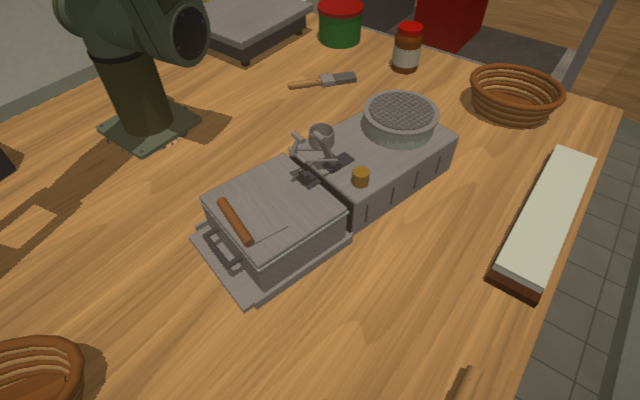

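View pics/top0.png

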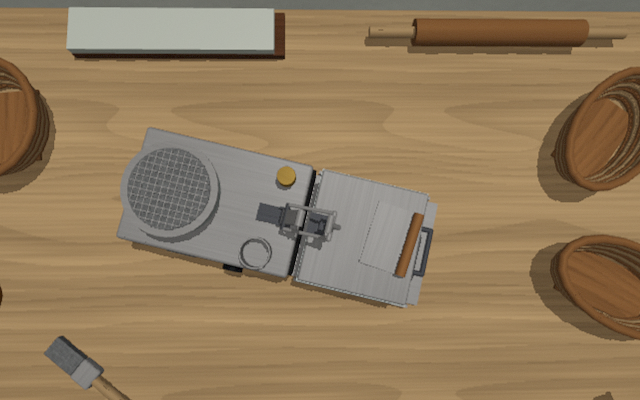

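The scene view shows the box towards the camera, with the latch at about (315,160). In the top view the seam runs from (314,170) to (292,275), with the latch at about (310,220). Next I'll enlarge both.

Run:
```python
import cv2,numpy as np
a=np.load("pics/top0.npz")["image"]; b=np.load("pics/scene0.npz")["image"]
cv2.imwrite("pics/topz.png",cv2.resize(a[185:260,240:360],None,fx=6.5,fy=6.5,interpolation=cv2.INTER_CUBIC))
cv2.imwrite("pics/scenez.png",cv2.resize(b[115:205,260:380],None,fx=6.5,fy=6.5,interpolation=cv2.INTER_CUBIC))
```

```text
(no output)
```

View pics/topz.png

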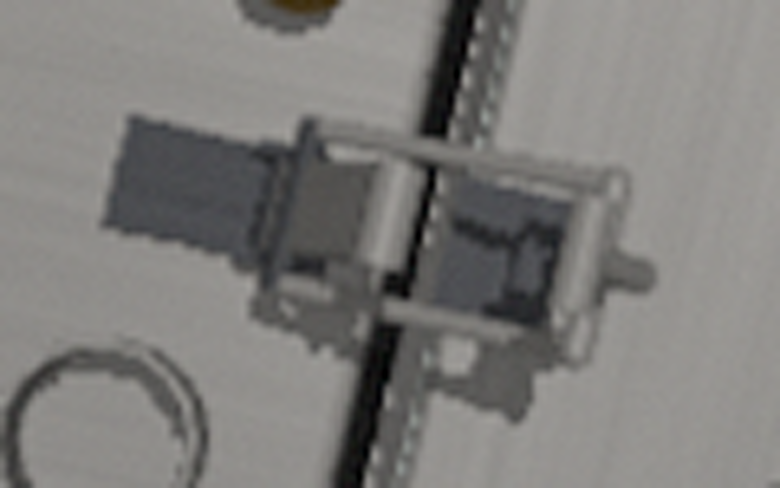

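View pics/scenez.png

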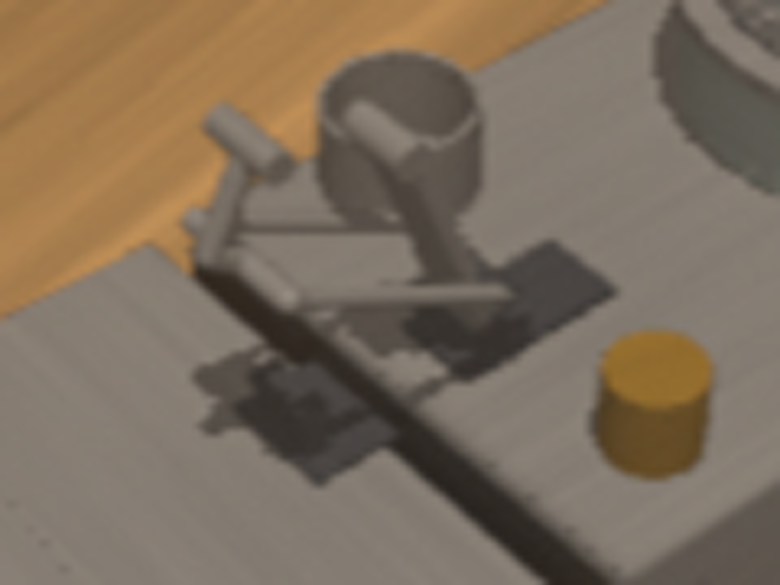

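View pics/wrist0.png

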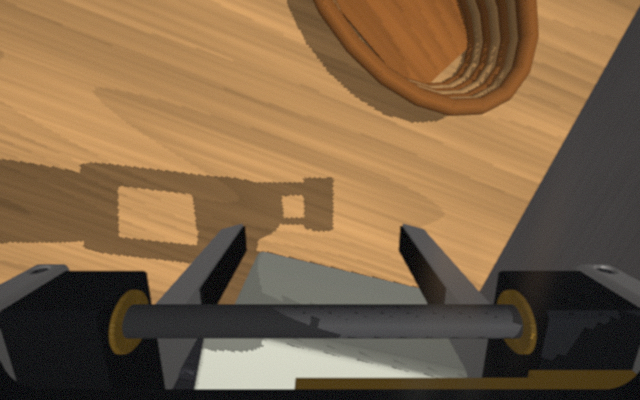

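The zooms show the lever standing nearly upright and the loop raised. The grip is near (245,140) in the scene zoom and (630,275) in the top zoom. Next is the sifter frame, from the deck and lid points in the range image.

```bash
cat > h.py <<'E'
import numpy as np, cv2
def cloud(c):
    K=c["camera_matrix"]; d=c["range_z"]; v,u=np.mgrid[0:d.shape[0],0:d.shape[1]]
    p=np.stack([(u-K[0,2])/K[0,0]*d,(v-K[1,2])/K[1,1]*d,d],-1)
    return p@np.asarray(c["attitude"]).T+np.asarray(c["eye"])
def proj(c,P):
    q=(np.atleast_2d(P)-c["eye"])@np.asarray(c["attitude"]); K=c["camera_matrix"]
    return np.c_[q[:,0]/q[:,2]*K[0,0]+K[0,2],q[:,1]/q[:,2]*K[1,1]+K[1,2]]
def ray(c,u,v):
    K=c["camera_matrix"]; d=np.asarray(c["attitude"])@np.array([(u-K[0,2])/K[0,0],(v-K[1,2])/K[1,1],1]); return np.asarray(c["eye"]),d
def onplane(c,u,v,z):
    o,d=ray(c,u,v); return o+d*(z-o[2])/d[2]
def tri(obs):
    A=np.zeros((3,3));b=np.zeros(3)
    for c,u,v in obs:
        o,d=ray(c,u,v); d=d/np.linalg.norm(d); M=np.eye(3)-np.outer(d,d);A+=M;b+=M@o
    p=np.linalg.solve(A,b); res=[np.linalg.norm(np.cross(p-ray(c,u,v)[0],ray(c,u,v)[1]/np.linalg.norm(ray(c,u,v)[1]))) for c,u,v in obs]
    return p,res
E
python3 - <<'E'
from h import *
for n in ["top","scene"]:
    c=dict(np.load(f"pics/{n}0.npz")); P=cloud(c); z=P[...,2]
    m=((z>0.094)&(z<0.106)&(abs(P[...,1])<0.4)&(P[...,0]>0.3)&(P[...,0]<0.7)).astype(np.uint8)
    m=cv2.morphologyEx(m,cv2.MORPH_OPEN,np.ones((3,3)))
    k,l,s,ce=cv2.connectedComponentsWithStats(m)
    for i in range(1,k):
        if s[i,4]>800:
            Q=P[l==i]; r=cv2.minAreaRect((Q[:,:2]*1000).astype(np.float32)); print(n,s[i],np.median(Q[:,2]),r); print(cv2.boxPoints(r))
    cv2.imwrite(f"pics/m{n}.png",m*255)
E
```

```text
top [  116   127   196   150 11017] 0.09929895516574694 ((558.3446655273438, 182.00189208984375), (298.7351379394531, 199.58114624023438), 76.1182632446289)
[[425.63263   60.938522]
 [619.3846    13.055283]
 [691.0567   303.06525 ]
 [497.30475  350.9485  ]]
top [  297   170   131   135 10971] 0.09972626372547944 ((495.75677490234375, -71.91244506835938), (190.20188903808594, 196.2518310546875), 76.14006042480469)
[[ 377.7065    -140.73846  ]
 [ 568.2443    -187.75046  ]
 [ 613.807       -3.0864258]
 [ 423.26923     43.925568 ]]
scene [ 308  111  151   93 5163] 0.1013825662146306 ((558.0677490234375, 181.0002899169922), (300.7722473144531, 200.0269775390625), 75.92394256591797)
[[424.48193  59.45395]
 [618.5028   10.80545]
 [691.65356 302.54663]
 [497.6327  351.19513]]
scene [ 200  153  146  114 8256] 0.10144616621244112 ((495.4608154296875, -71.1219253540039), (192.91867065429688, 197.21372985839844), 76.0784683227539)
[[ 376.543     -141.02377  ]
 [ 567.9638    -188.47198  ]
 [ 614.37866     -1.2200775]
 [ 422.95782     46.228134 ]]
```

```bash
cat >> h.py <<'E'
ang=np.deg2rad(76.05); AX=np.array([np.cos(ang),np.sin(ang),0]); AY=np.array([-np.sin(ang),np.cos(ang),0]); O=np.array([.5221,.0359,0])
R=np.stack([AX,AY,[0,0,1]],1)
def toS(P): return (P-O)@R
def toW(p): return np.asarray(p)@R.T+O
def profile(cs,fn):
    im=np.full((560,780,3),255,np.uint8); s=4.  # x -90..105 ; z 95..
    for c,col in cs:
        Q=toS(cloud(c)).reshape(-1,3)*1000; rz=c["range_z"].reshape(-1)
        Q=Q[(rz>0)&(abs(Q[:,1])<30)&(Q[:,2]>95)&(Q[:,2]<235)&(Q[:,0]>-90)&(Q[:,0]<105)]
        for q in Q: cv2.circle(im,(int((q[0]+90)*s),int(560-(q[2]-95)*s)),2,col,-1)
    for x in range(-90,105,10): cv2.line(im,(int((x+90)*s),0),(int((x+90)*s),560),(150,150,150) if x==0 else (225,225,225),1)
    for z in range(95,235,10): cv2.line(im,(0,int(560-(z-95)*s)),(780,int(560-(z-95)*s)),(225,225,225),1)
    cv2.imwrite(fn,im)
E
python3 - <<'E'
from h import *
t=dict(np.load("pics/top0.npz"));s=dict(np.load("pics/scene0.npz"))
profile([(t,(0,0,220)),(s,(200,0,0))],"pics/prof0.png")
E
```

```text
(no output)
```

View pics/prof0.png

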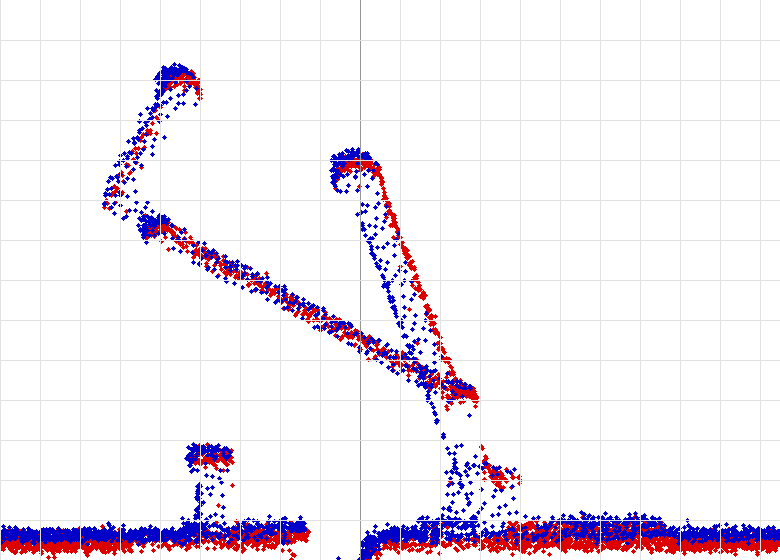

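The profile agrees with the given geometry: lever about 1.94 rad, pin at (24,134) mm, bar at (-50,178), grip at (-45,213) and keeper face at x about -41. Next I'll get sub-clusters and the y offset.

Run:
```python
from h import *
for n in ["top","scene"]:
    c=dict(np.load(f"pics/{n}0.npz")); Q=toS(cloud(c)).reshape(-1,3)*1000
    def r(name,lo,hi):
        q=Q[np.all((Q>lo)&(Q<hi),1)]; print(n,name,len(q),"med",np.median(q,0).round(1),"p3",np.percentile(q,3,0).round(1),"p97",np.percentile(q,97,0).round(1)) if len(q) else print(n,name,0)
    r("bead",(-60,-25,206),(-30,25,235)); r("bar",(-56,-30,170),(-46,30,190)); r("levertip",(-12,-30,187),(10,30,205))
    r("lip",(-50,-25,115),(-25,25,130)); r("post",(-46,-25,104),(-30,25,113)); r("drum",(110,-100,120),(310,100,260)); r("deck",(60,-95,90),(100,95,106)); r("lid",(-110,-95,90),(-60,95,106)); r("scraper",(-250,-100,107),(-100,100,160));r("cutter",(0,25,125),(120,100,150)); r("cutter-",(0,-100,125),(120,-25,150))
```

```text
top bead 131 med [-4.480e+01  2.000e-01  2.147e+02] p3 [-49.6 -12.2 210.4] p97 [-40.1  12.3 217.1]
top bar 79 med [-51.    8.4 177.5] p3 [-53.4 -21.9 175.3] p97 [-46.7  22.5 180.3]
top levertip 133 med [-4.000e-01  1.000e-01  1.935e+02] p3 [ -5.9 -11.3 189.2] p97 [  5.3  11.5 196. ]
top lip 86 med [-36.9   0.2 120.3] p3 [-41.5 -11.4 118.4] p97 [-32.2  11.  122.6]
top post 3 med [-35.5  13.3 104.6] p3 [-35.9  11.9 104.3] p97 [-31.2  14.4 108.4]
top drum 7453 med [215.1   1.4 146.6] p3 [147.9 -66.4 143.8] p97 [283.1  67.6 149.2]
top deck 2427 med [79.8 -3.1 99.5] p3 [ 61.2 -89.3  97.2] p97 [ 98.8  87.4 102.8]
top lid 3194 med [-85.1   2.8  99.4] p3 [-108.4  -88.9   97.2] p97 [-61.5  89.4 101.6]
top scraper 712 med [-186.1   -4.3  115.8] p3 [-197.5  -55.7  109.7] p97 [-176.3   46.9  118.8]
top cutter 178 med [ 60.3  71.1 131. ] p3 [ 35.4  44.5 125.7] p97 [ 84.3  93.4 132.9]
top cutter- 283 med [ 40.9 -66.4 129.4] p3 [ 27.5 -80.1 127.2] p97 [ 54.6 -53.  131.4]
scene bead 106 med [-48.2  -2.4 215.1] p3 [-51.8 -12.8 207.3] p97 [-42.2  12.7 218.1]
scene bar 78 med [-52.1  -8.5 179.5] p3 [-55.  -22.5 175.5] p97 [-47.   21.  182.8]
scene levertip 99 med [ -3.3  -2.1 194.8] p3 [ -6.8 -11.9 187.4] p97 [  3.5  11.9 197.4]
scene lip 75 med [-38.6  -2.7 122. ] p3 [-42.9 -11.5 116.4] p97 [-32.7  11.9 123.4]
scene post 44 med [-40.2  -4.6 107.2] p3 [-43.8 -19.1 104. ] p97 [-34.1  12.3 112.5]
scene drum 3270 med [200.6 -11.3 148.7] p3 [142.9 -70.8 123.7] p97 [279.4  64.9 151. ]
scene deck 956 med [ 82.6 -18.5 101.5] p3 [ 61.7 -91.8  99.8] p97 [ 99.1  58.8 104.9]
scene lid 2125 med [-85.5 -10.4 101.2] p3 [-108.3  -90.9   99.5] p97 [-61.7  88.  102.9]
scene scraper 601 med [-190.7  -10.5  117.5] p3 [-200.2  -58.3  110.1] p97 [-178.9   47.2  120. ]
scene cutter 169 med [ 65.5  76.2 130.5] p3 [ 33.8  44.2 125.3] p97 [ 83.3  93.7 134.6]
scene cutter- 197 med [ 38.3 -68.1 131.1] p3 [ 25.2 -81.1 125.9] p97 [ 53.4 -53.6 132.7]
```

>>> drive_tool(rows=[[[0,0,-1.6],8.5],[[0,0,-1.6],8.5],[[0,0,-1.6],8.5],[[0,0,-1.6],8.6],[[0,0,0],0]], gripper=0.45, force=8)

```text
time: 0.78
position: [0.1988, -0.5403, 0.2706]
eef_rot: [[-0.238, -0.971, 0.001], [-0.971, 0.238, -0.003], [0.002, -0.001, -1.0]]
contact_force: [-0.8, 0.2, 0.0]
finger_gap: 0.0478
```

```bash
cat >> h.py <<'E'
def rep(target=None):
    from rig import state
    s=state(); p=toS(s["position"])*1000; Rt=np.array(s["eef_rot"])
    yaw=np.rad2deg(np.arctan2(Rt[1,0],Rt[0,0]))
    print("t",round(s["time"],3),"S",p.round(1),"yaw err(+turn needed)",round(yaw+103.95,2),"F_S",(np.array(s["contact_force"])@R).round(1),"gap",round(s["finger_gap"]*1000,1),"tz",Rt[:,2].round(3))
    if target is not None:
        d=(np.asarray(target)-p)/1000; print("tool shift cm",(Rt.T@(R@d)*100).round(2))
E
python3 -c "
from h import *
rep((-45.3,0,255))"
```

```text
t 0.775 S [-637.2  174.8  270.6] yaw err(+turn needed) 0.17 F_S [0.  0.8 0. ] gap 47.8 tz [ 0.001 -0.003 -1.   ]
tool shift cm [-59.14 -17.65   1.44]
```

>>> drive_tool(rows=[[[-3.9,-1.15,0],0],[[-3.9,-1.15,0],0],[[-3.9,-1.15,0],0],[[-3.9,-1.15,0],0],[[-3.9,-1.15,0],0]])

```text
time: 1.4
position: [0.3015, -0.3623, 0.2682]
eef_rot: [[-0.237, -0.971, -0.001], [-0.971, 0.237, 0.002], [-0.001, 0.001, -1.0]]
contact_force: [0.3, 0.2, -0.4]
finger_gap: 0.042
```

>>> drive_tool(rows=[[[-3.9,-1.15,0],0],[[-3.9,-1.15,0],0],[[-3.9,-1.15,0],0],[[-3.9,-1.15,0],0],[[-3.9,-1.15,0],0]])

```text
time: 2.02
position: [0.4039, -0.187, 0.2683]
eef_rot: [[-0.237, -0.971, -0.001], [-0.971, 0.237, 0.001], [-0.001, 0.001, -1.0]]
contact_force: [0.0, -0.3, -0.6]
finger_gap: 0.0424
```

>>> drive_tool(rows=[[[-3.9,-1.15,0],0],[[-3.9,-1.15,0],0],[[-3.9,-1.15,0],0],[[-3.9,-1.15,0],0],[[0,0,0],0]])

```text
time: 2.65
position: [0.486, -0.0461, 0.2682]
eef_rot: [[-0.234, -0.972, -0.002], [-0.972, 0.234, 0.001], [-0.0, 0.002, -1.0]]
contact_force: [0.5, 0.0, -0.4]
finger_gap: 0.0421
```

```bash
python3 -c "
from h import *
from rig import *
rep((-45.3,0,207))
c=camera('wrist');cv2.imwrite('pics/w1.png',c['image']);np.savez('pics/w1.npz',**c)
t=camera('top');cv2.imwrite('pics/t1.png',t['image'])
Q=toS(cloud(c))*1000
m=(abs(Q[...,0]+45)<14)&(abs(Q[...,1])<20)&(Q[...,2]>204)&(Q[...,2]<222)&(c['range_z']>0)
q=Q[m];print(len(q)); print(q.min(0),q.max(0),np.median(q,0)) if len(q) else 0
"
```

```text
t 2.65 S [-88.3  15.2 268.2] yaw err(+turn needed) 0.44 F_S [ 0.1 -0.5 -0.4] gap 42.1 tz [-0.002  0.001 -1.   ]
tool shift cm [-4.28 -1.57  6.11]
505
[-53.60562329 -14.08786628 204.38995527] [-40.17481432  12.20491579 217.79907358] [-46.47925195  -1.67696318 215.26560703]
```

View pics/w1.png

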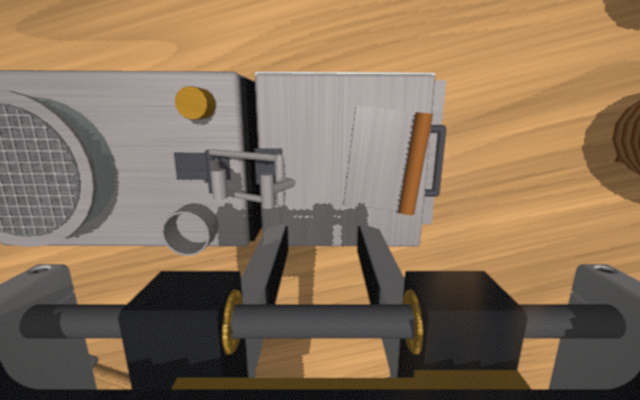

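The wrist view shows the grip bead at (287,184), ahead of the fingers. All three views put it at about (-46,-0.5,213). I'll go over it and then down.

>>> drive_tool(rows=[[[-1.4,-0.55,0],0.2],[[-1.4,-0.5,0],0.2],[[-1.4,-0.5,0],0],[[0,0,2],0],[[0,0,2],0]])

```text
time: 3.38
position: [0.512, -0.0105, 0.2293]
eef_rot: [[-0.246, -0.969, 0.001], [-0.969, 0.246, -0.0], [-0.0, -0.001, -1.0]]
contact_force: [-0.4, -1.0, 0.4]
finger_gap: 0.0423
```

>>> drive_tool(rows=[[[0,0,1.5],0],[[0,0,0.5],0],[[0,0,0],0]])

```text
time: 3.75
position: [0.5114, -0.0111, 0.2094]
eef_rot: [[-0.247, -0.969, -0.0], [-0.969, 0.247, 0.0], [-0.0, 0.0, -1.0]]
contact_force: [-0.4, -0.3, 0.9]
finger_gap: 0.0426
```

```bash
python3 -c "
from h import *
from rig import *
rep((-46,-0.5,206.5))
c=camera('scene');cv2.imwrite('pics/s2.png',cv2.resize(c['image'][70:205,240:420],None,fx=4.4,fy=4.4,interpolation=2))
"
```

```text
t 3.75 S [-48.2  -0.9 209.4] yaw err(+turn needed) -0.33 F_S [-0.4  0.3  0.9] gap 42.6 tz [-0.  0. -1.]
tool shift cm [-0.22  0.04  0.29]
```

View pics/s2.png

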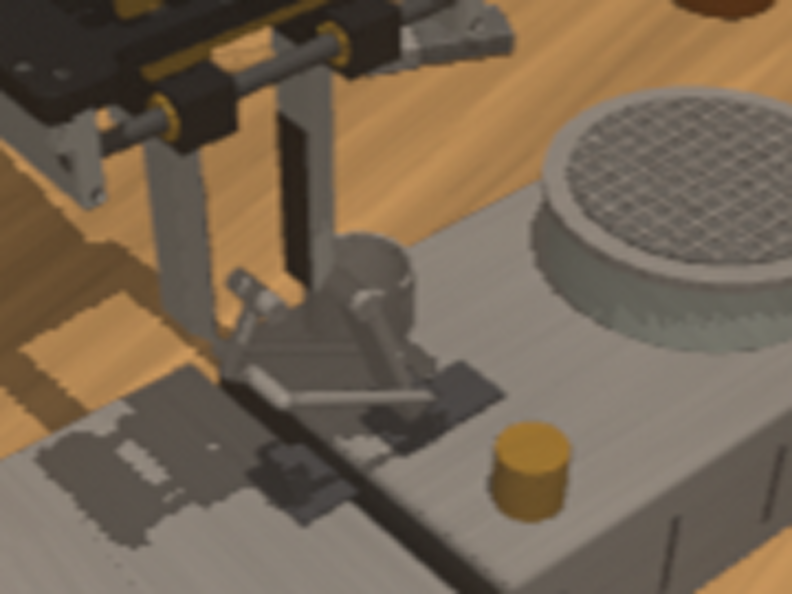

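The fingers straddle the bead, at (255,290) in this crop. Closing.

>>> drive_tool(rows=[[[-0.2,0,0.3],0],[[0,0,0],0],[[0,0,0],0],[[0,0,0],0],[[0,0,0],0]], gripper=0.0, force=8)

```text
time: 4.42
position: [0.5118, -0.0092, 0.2064]
eef_rot: [[-0.247, -0.969, 0.0], [-0.969, 0.247, 0.0], [-0.0, -0.0, -1.0]]
contact_force: [0.6, 0.5, 0.0]
finger_gap: 0.0105
```

```bash
python3 -c "
from h import *
from rig import *
rep()
c=camera('scene');cv2.imwrite('pics/s3.png',cv2.resize(c['image'][70:205,240:420],None,fx=4.4,fy=4.4,interpolation=2))
profile([(c,(200,0,0))],'pics/prof3.png')
"
```

```text
t 4.425 S [-46.2  -0.9 206.4] yaw err(+turn needed) -0.33 F_S [ 0.6 -0.5  0. ] gap 10.5 tz [ 0.  0. -1.]
```

View pics/prof3.png

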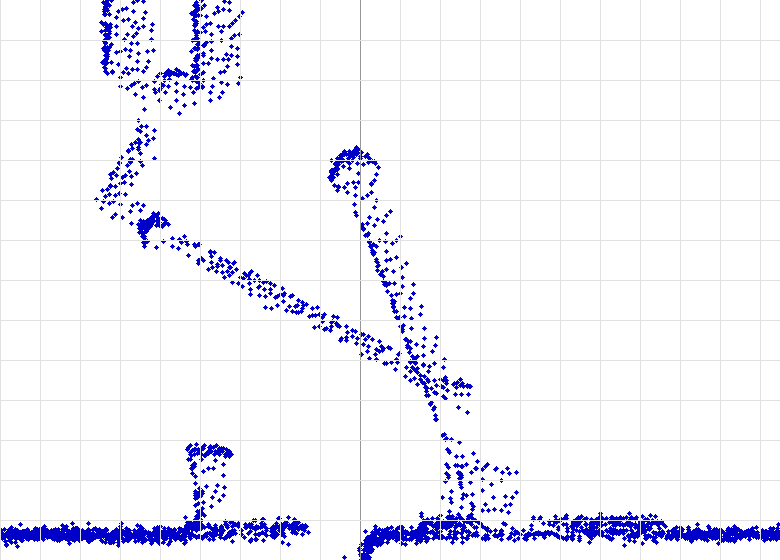

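```bash
python3 -c "
import numpy as np
r=105.3
a=np.deg2rad(np.linspace(48.3,0.9,13)); x=24.2-r*np.cos(a); z=133.7+r*np.sin(a)
print(np.c_[-(np.diff(x))/10,-np.diff(z)/10].round(2), x[-1],z[-1])"
```

```text
[[0.52 0.5 ]
 [0.49 0.54]
 [0.45 0.57]
 [0.41 0.6 ]
 [0.37 0.63]
 [0.32 0.65]
 [0.28 0.67]
 [0.23 0.69]
 [0.18 0.7 ]
 [0.14 0.71]
 [0.09 0.72]
 [0.04 0.72]] -81.08700940031885 135.3539805129347
```

>>> drive_tool(rows=[[[0.52,0,0.5],0],[[0.49,0,0.54],0],[[0.45,0,0.57],0],[[0.41,0,0.6],0],[[0,0,0],0]])

```text
time: 5.1
position: [0.5071, -0.028, 0.1839]
eef_rot: [[-0.247, -0.969, -0.0], [-0.969, 0.247, -0.0], [0.0, 0.0, -1.0]]
contact_force: [1.4, 0.7, -0.4]
finger_gap: 0.0094
```

```bash
python3 -c "
from h import *
from rig import *
rep()
c=camera('scene')
profile([(c,(200,0,0))],'pics/prof4.png')
"
```

```text
t 5.1 S [-65.6  -0.8 183.9] yaw err(+turn needed) -0.37 F_S [ 1.  -1.2 -0.4] gap 9.4 tz [-0. -0. -1.]
```

View pics/prof4.png

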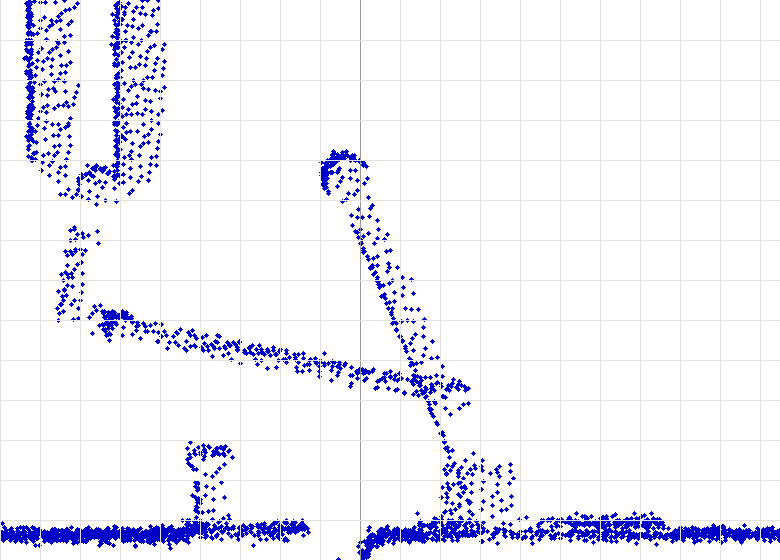

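The arc is working: the loop is lowered, the bead is still held and the lever has hardly moved. Continuing.

>>> drive_tool(rows=[[[0.36,0,0.63],0],[[0.32,0,0.65],0],[[0.27,0,0.67],0],[[0.22,0,0.69],0],[[0,0,0],0]])

```text
time: 5.78
position: [0.5042, -0.039, 0.1573]
eef_rot: [[-0.247, -0.969, -0.0], [-0.969, 0.247, -0.0], [0.0, 0.0, -1.0]]
contact_force: [1.7, 0.7, 0.0]
finger_gap: 0.0099
```

>>> drive_tool(rows=[[[0.18,0,0.7],0],[[0.14,0,0.71],0],[[0.08,0,0.6],0],[[0,0,0],0]])

```text
time: 6.28
position: [0.5033, -0.0427, 0.1373]
eef_rot: [[-0.247, -0.969, -0.0], [-0.969, 0.247, -0.0], [0.0, 0.0, -1.0]]
contact_force: [1.2, 0.5, -0.5]
finger_gap: 0.0095
```

```bash
python3 -c "
from h import *
from rig import *
rep()
c=camera('scene');cv2.imwrite('pics/s5.png',cv2.resize(c['image'][70:205,240:420],None,fx=4.4,fy=4.4,interpolation=2))
profile([(c,(200,0,0))],'pics/prof5.png')
"
```

```text
t 6.275 S [-80.8  -0.7 137.3] yaw err(+turn needed) -0.34 F_S [ 0.8 -1.1 -0.5] gap 9.5 tz [-0. -0. -1.]
```

View pics/prof5.png

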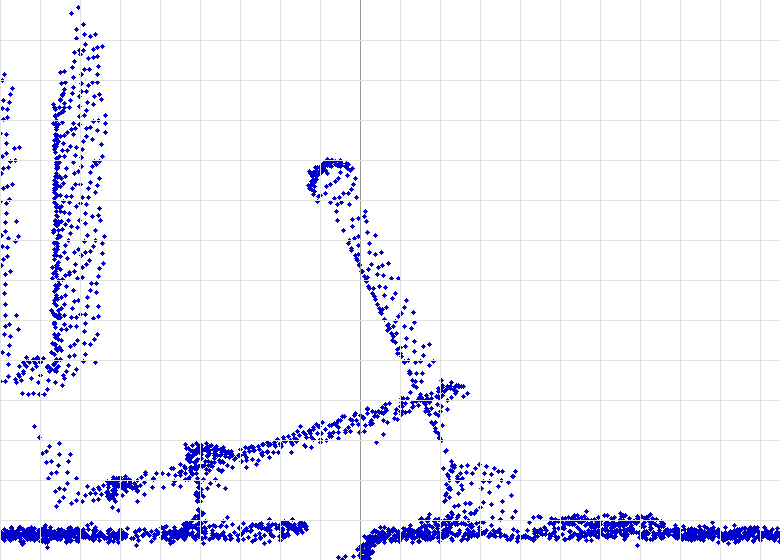

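View pics/s5.png

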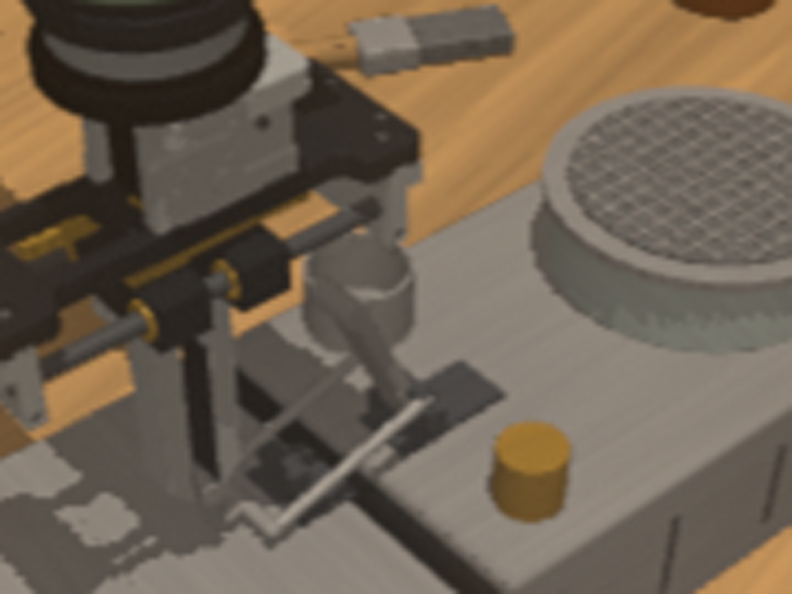

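The bar is down behind the keeper at about (-60,109) mm. The bead seems to have slipped towards the fingertips (gap 9.5 mm), so I'll open slightly, go 5 mm lower and pinch it again.

>>> drive_tool(rows=[[[0,0,0],0],[[0,0,0],0],[[0.1,0,0.25],0],[[0,0,0.25],0],[[0,0,0],0]], gripper=0.25)

```text
time: 6.95
position: [0.5026, -0.0435, 0.1324]
eef_rot: [[-0.247, -0.969, -0.001], [-0.969, 0.247, 0.0], [0.0, 0.001, -1.0]]
contact_force: [0.4, -0.3, -0.5]
finger_gap: 0.0231
```

>>> drive_tool(rows=[[[0,0,0],0],[[0,0,0],0],[[0,0,0],0],[[0,0,0],0]], gripper=0.0, force=12)

```text
time: 7.45
position: [0.5032, -0.0429, 0.1329]
eef_rot: [[-0.247, -0.969, 0.0], [-0.969, 0.247, 0.001], [-0.001, -0.0, -1.0]]
contact_force: [0.8, 3.6, -1.3]
finger_gap: 0.0092
```

```bash
python3 -c "
from h import *
from rig import *
rep()
c=camera('scene');t=camera('top')
profile([(c,(200,0,0)),(t,(0,0,200))],'pics/prof6.png')
"
```

```text
t 7.45 S [-81.1  -0.6 132.9] yaw err(+turn needed) -0.34 F_S [ 3.7  0.1 -1.3] gap 9.2 tz [ 0.     0.001 -1.   ]
```

View pics/prof6.png

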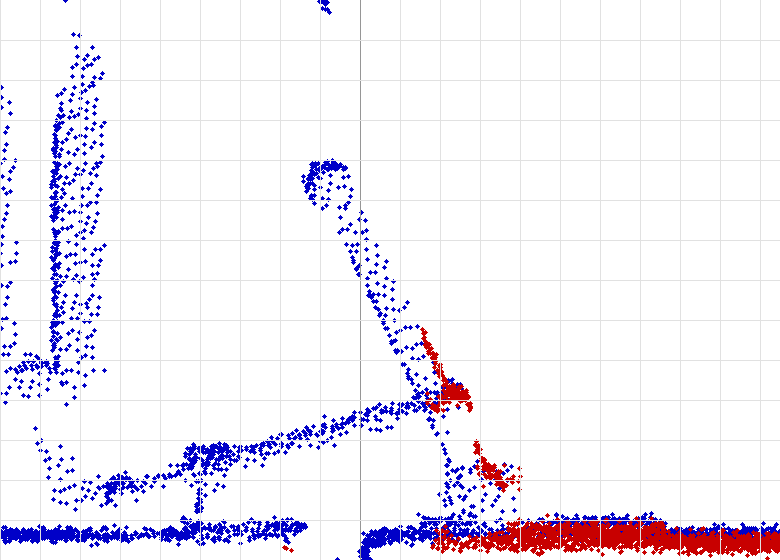

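>>> drive_tool(rows=[[[-0.25,0,0],0],[[-0.25,0,0],0],[[-0.25,0,0],0],[[0,0,0],0]])

```text
time: 8.05
position: [0.5043, -0.0387, 0.133]
eef_rot: [[-0.247, -0.969, -0.001], [-0.969, 0.247, -0.005], [0.005, 0.0, -1.0]]
contact_force: [-2.1, -3.9, 1.3]
finger_gap: 0.0097
```

```bash
python3 -c "
from h import *
from rig import *
rep()
c=camera('scene')
profile([(c,(200,0,0))],'pics/prof7.png')
"
```

```text
t 8.05 S [-76.6  -0.7 133. ] yaw err(+turn needed) -0.32 F_S [-4.3  1.1  1.3] gap 9.7 tz [-0.001 -0.005 -1.   ]
```

View pics/prof7.png

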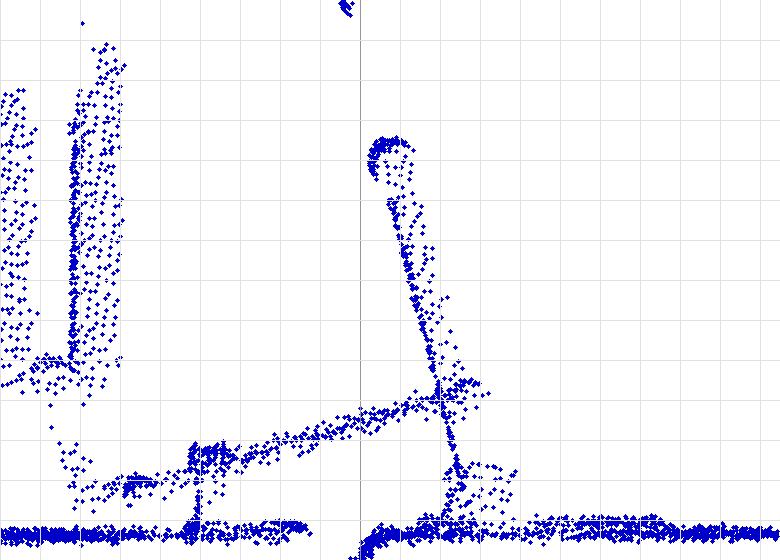

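The lever follows and the drag is about 4 N, as expected. The bar is at about x = -56. Continuing in small steps.

>>> drive_tool(rows=[[[-0.2,0,0.03],0],[[-0.2,0,0.03],0],[[-0.2,0,0],0],[[0,0,0],0]])

```text
time: 8.6
position: [0.5059, -0.0322, 0.1323]
eef_rot: [[-0.247, -0.969, -0.001], [-0.969, 0.247, -0.003], [0.003, 0.0, -1.0]]
contact_force: [-2.0, -4.5, 0.3]
finger_gap: 0.0095
```

>>> drive_tool(rows=[[[-0.2,0,0],0],[[0,0,0],0]])

```text
time: 8.85
position: [0.5066, -0.0295, 0.1322]
eef_rot: [[-0.247, -0.969, -0.001], [-0.969, 0.247, -0.002], [0.002, 0.0, -1.0]]
contact_force: [-1.8, -4.6, 0.3]
finger_gap: 0.0095
```

```bash
python3 -c "
from h import *
from rig import *
rep()
c=camera('scene')
profile([(c,(200,0,0))],'pics/prof8.png')
"
```

```text
t 8.85 S [-67.2  -0.7 132.2] yaw err(+turn needed) -0.34 F_S [-4.9  0.7  0.3] gap 9.5 tz [-0.001 -0.002 -1.   ]
```

View pics/prof8.png

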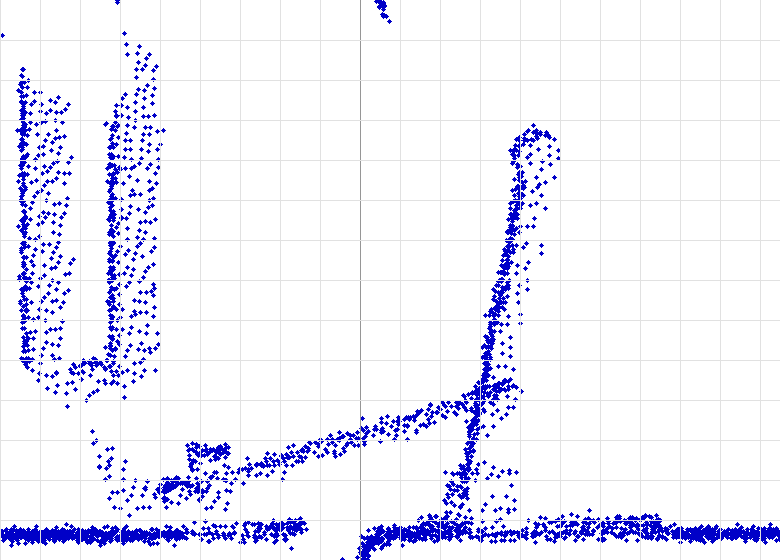

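The bar is at about -47 with its top below the lip. The next steps are by feel.

>>> drive_tool(rows=[[[-0.15,0,0],0],[[0,0,0],0]])

```text
time: 9.15
position: [0.5068, -0.0285, 0.1323]
eef_rot: [[-0.246, -0.969, -0.001], [-0.969, 0.246, -0.003], [0.003, 0.0, -1.0]]
contact_force: [-2.7, -6.1, 0.7]
finger_gap: 0.0095
```

>>> drive_tool(rows=[[[-0.15,0,0],0],[[0,0,0],0]])

```text
time: 9.4
position: [0.5069, -0.0284, 0.1323]
eef_rot: [[-0.246, -0.969, -0.002], [-0.969, 0.246, -0.006], [0.006, 0.0, -1.0]]
contact_force: [-4.3, -10.6, 1.5]
finger_gap: 0.0099
```

There's a clear rise, to 11.4 N with no further travel, so the bar is against the keeper. I'll check that before letting go.

```bash
python3 -c "
from h import *
from rig import *
rep()
c=camera('scene');cv2.imwrite('pics/s9.png',cv2.resize(c['image'][70:205,240:420],None,fx=4.4,fy=4.4,interpolation=2))
profile([(c,(200,0,0))],'pics/prof9.png')
"
```

```text
t 9.4 S [-66.1  -0.7 132.3] yaw err(+turn needed) -0.31 F_S [-11.4   1.6   1.5] gap 9.9 tz [-0.002 -0.006 -1.   ]
```

View pics/prof9.png

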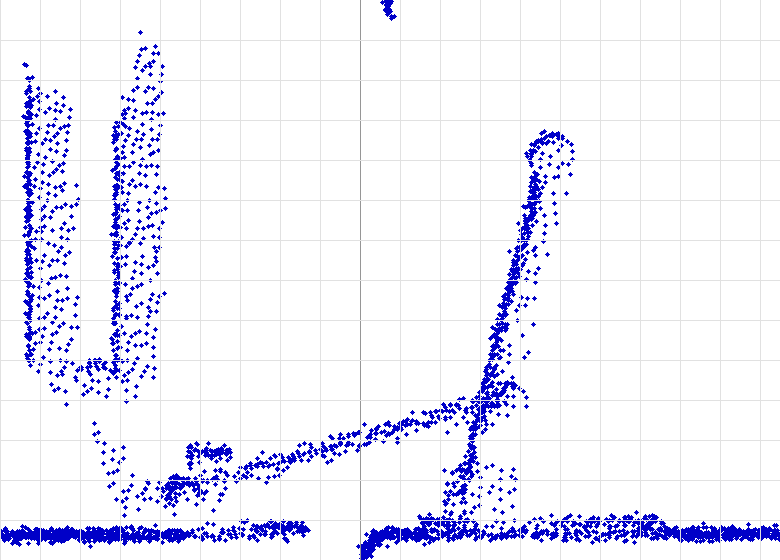

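View pics/s9.png

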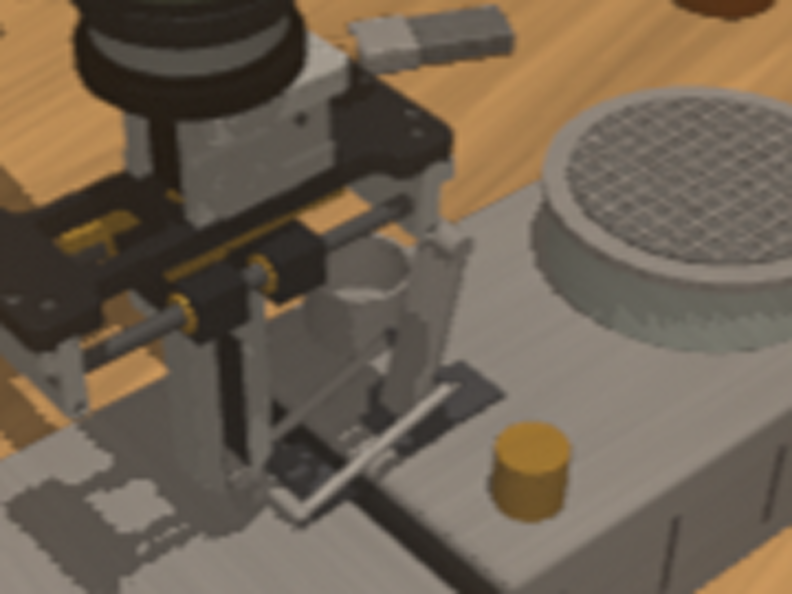

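Snug: the bar is at the keeper face under the lip and the box hasn't moved. I'll relax the pull, open and rise.

>>> drive_tool(rows=[[[0.2,0,0],0],[[0,0,0],0]])

```text
time: 9.7
position: [0.5068, -0.0285, 0.1323]
eef_rot: [[-0.247, -0.969, -0.001], [-0.969, 0.247, -0.001], [0.002, 0.0, -1.0]]
contact_force: [-1.4, -6.3, 0.4]
finger_gap: 0.0099
```

>>> drive_tool(rows=[[[0,0,0],0],[[0,0,0],0]], gripper=0.22)

```text
time: 9.95
position: [0.5074, -0.0266, 0.1323]
eef_rot: [[-0.247, -0.969, 0.001], [-0.969, 0.247, 0.002], [-0.002, -0.0, -1.0]]
contact_force: [-0.3, 0.1, -0.2]
finger_gap: 0.0206
```

>>> drive_tool(rows=[[[0,0,-1],0],[[0,0,-2],0],[[0,0,-3],0],[[0,0,-3],0],[[0,0,0],0]])

```text
time: 10.58
position: [0.5095, -0.0277, 0.2257]
eef_rot: [[-0.246, -0.969, 0.007], [-0.969, 0.246, -0.001], [-0.001, -0.007, -1.0]]
contact_force: [0.4, -0.1, -0.3]
finger_gap: 0.0211
```

```bash
python3 -c "
from h import *
from rig import *
rep()
c=camera('scene');t=camera('top')
profile([(c,(200,0,0)),(t,(0,0,200))],'pics/prof10.png')
"
```

```text
t 10.575 S [-64.8  -3.1 225.7] yaw err(+turn needed) -0.32 F_S [ 0.  -0.4 -0.3] gap 21.1 tz [ 0.007 -0.001 -1.   ]
```

View pics/prof10.png

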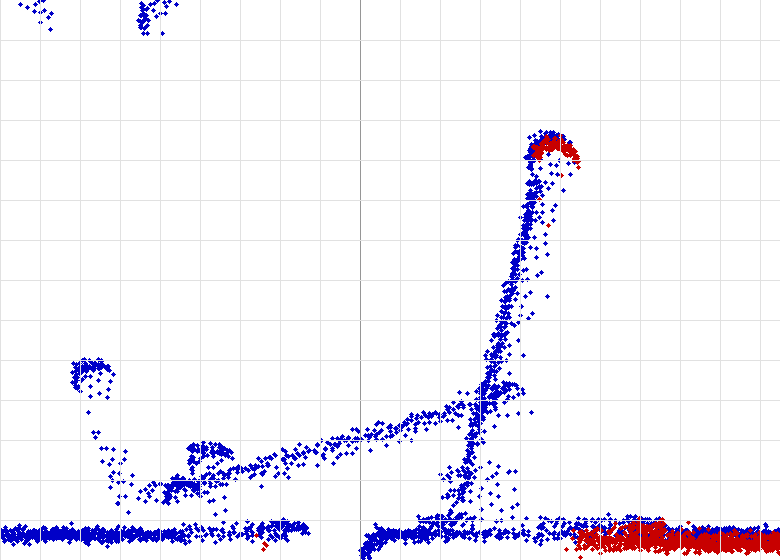

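Released. The loop stays hooked and the lever rests at about 1.38 rad. I'll shut the fingers and bring them to the box side of the lever.

>>> drive_tool(rows=[[[-2,0.05,0],0],[[-2.5,0.05,0],0],[[-2.5,0.05,0],0],[[0,0,2.2],0],[[0,0,2.2],0]], gripper=0.0)

```text
time: 11.3
position: [0.5217, 0.0413, 0.1758]
eef_rot: [[-0.246, -0.969, -0.003], [-0.969, 0.246, 0.0], [0.0, 0.003, -1.0]]
contact_force: [-1.1, 0.2, -1.0]
finger_gap: 0.0007
```

>>> drive_tool(rows=[[[0,0,0],0],[[0,0,0],0]])

```text
time: 11.55
position: [0.5227, 0.0406, 0.1779]
eef_rot: [[-0.247, -0.969, -0.001], [-0.969, 0.247, 0.0], [0.0, 0.001, -1.0]]
contact_force: [-0.3, 1.2, 0.8]
finger_gap: 0.0007
```

```bash
python3 -c "
from h import *
from rig import *
rep((24,0,182))
c=camera('scene');cv2.imwrite('pics/s11.png',cv2.resize(c['image'][70:205,240:420],None,fx=4.4,fy=4.4,interpolation=2))
profile([(c,(200,0,0))],'pics/prof11.png')
"
```

```text
t 11.55 S [  4.7   0.6 177.9] yaw err(+turn needed) -0.34 F_S [1.1 0.5 0.8] gap 0.7 tz [-0.001  0.    -1.   ]
tool shift cm [-1.93 -0.04 -0.41]
```

View pics/prof11.png

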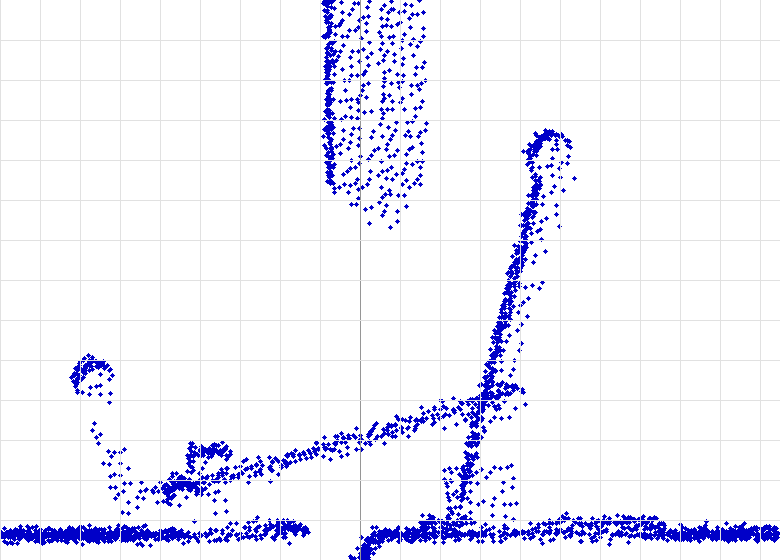

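```bash
python3 -c "
import numpy as np
a=np.r_[1.377:0.02:15j,0,-0.03]; r=72
x=30+r*np.cos(a)-5*np.sin(a)-12; z=112.5+r*np.sin(a)+5*np.cos(a)
for i in range(len(a)): print(a[i].round(2),x[i].round(1),z[i].round(1), (-(x[i]-x[i-1])/10).round(2) if i else '',(-(z[i]-z[i-1])/10).round(2) if i else '')"
```

```text
1.38 27.0 184.1  
1.28 33.8 182.9 -0.69 0.12
1.18 40.6 181.0 -0.67 0.19
1.09 47.1 178.5 -0.65 0.25
0.99 53.4 175.4 -0.63 0.31
0.89 59.3 171.7 -0.59 0.37
0.8 64.8 167.4 -0.55 0.43
0.7 69.9 162.6 -0.51 0.48
0.6 74.5 157.4 -0.46 0.53
0.5 78.6 151.7 -0.41 0.57
0.41 82.1 145.6 -0.35 0.6
0.31 85.0 139.3 -0.29 0.64
0.21 87.3 132.7 -0.23 0.66
0.12 88.9 125.9 -0.16 0.68
0.02 89.9 118.9 -0.1 0.69
0.0 90.0 117.5 -0.01 0.14
-0.03 90.1 115.3 -0.01 0.22
```

>>> drive_tool(rows=[[[-1.0,-0.05,-0.3],0],[[-0.95,0,-0.3],-0.3],[[0,0,0],0]])

```text
time: 11.98
position: [0.529, 0.0602, 0.1852]
eef_rot: [[-0.24, -0.971, 0.002], [-0.971, 0.24, 0.0], [-0.0, -0.002, -1.0]]
contact_force: [0.1, 0.4, 0.0]
finger_gap: 0.0002
```

```bash
python3 -c "
from h import *
rep((26.9,0,184.1))"
```

```text
t 11.975 S [ 25.3  -0.8 185.2] yaw err(+turn needed) 0.05 F_S [ 0.4 -0.   0. ] gap 0.2 tz [ 0.002  0.    -1.   ]
tool shift cm [-0.16  0.08  0.11]
```

>>> drive_tool(rows=[[[-0.2,0.05,0.1],0],[[-0.34,0,0.06],0],[[-0.35,0,0.06],0],[[0,0,0],0]])

```text
time: 12.48
position: [0.5297, 0.068, 0.1819]
eef_rot: [[-0.242, -0.97, -0.001], [-0.97, 0.242, -0.001], [0.001, 0.0, -1.0]]
contact_force: [-0.0, -0.8, -0.3]
finger_gap: 0.0002
```

```bash
python3 -c "
from h import *
from rig import *
rep((40.6,0,181))
c=camera('scene')
profile([(c,(200,0,0))],'pics/prof12.png')
"
```

```text
t 12.475 S [ 33.    0.4 181.9] yaw err(+turn needed) -0.03 F_S [-0.7 -0.2 -0.3] gap 0.2 tz [-0.001 -0.001 -1.   ]
tool shift cm [-0.76 -0.04  0.09]
```

View pics/prof12.png

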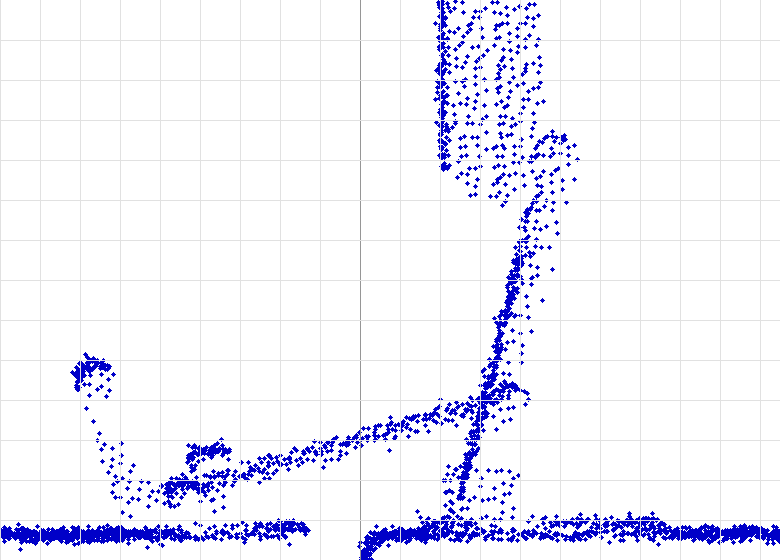

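>>> drive_tool(rows=[[[-0.35,-0.03,0.09],0],[[-0.35,0,0.1],0],[[-0.33,0,0.12],0],[[-0.33,0,0.13],0],[[0,0,0],0]])

```text
time: 13.15
position: [0.5331, 0.0809, 0.178]
eef_rot: [[-0.242, -0.97, -0.001], [-0.97, 0.242, -0.001], [0.001, 0.001, -1.0]]
contact_force: [-4.6, -3.3, 3.8]
finger_gap: 0.0003
```

```bash
python3 -c "
from h import *
from rig import *
rep((47.1,0,178.5))
c=camera('scene')
profile([(c,(200,0,0))],'pics/prof13.png')
"
```

```text
t 13.15 S [ 46.3   0.2 178. ] yaw err(+turn needed) -0.03 F_S [-4.3  3.6  3.8] gap 0.3 tz [-0.001 -0.001 -1.   ]
tool shift cm [-0.08 -0.02 -0.05]
```

View pics/prof13.png

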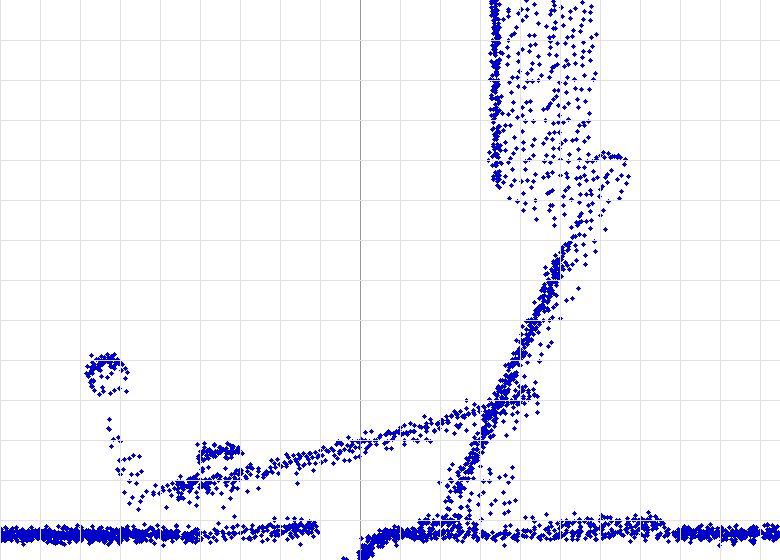

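It's working. The bar stays under the lip, the keeper has moved in about 2 mm, and the lever force is about 7 N. Continuing along the arc.

>>> drive_tool(rows=[[[-0.32,0.1,0.16],0],[[-0.31,0.05,0.17],0],[[-0.3,0,0.18],0],[[-0.29,0,0.19],0],[[0,0,0],0]])

```text
time: 13.82
position: [0.536, 0.0932, 0.172]
eef_rot: [[-0.242, -0.97, 0.003], [-0.97, 0.242, -0.001], [0.0, -0.003, -1.0]]
contact_force: [-2.7, -4.2, 5.7]
finger_gap: 0.0004
```

```bash
python3 -c "
from h import *
rep((59.3,0,171.7))"
```

```text
t 13.825 S [ 59.    0.3 172. ] yaw err(+turn needed) -0.04 F_S [-4.7  1.6  5.7] gap 0.4 tz [ 0.003 -0.001 -1.   ]
tool shift cm [-0.03 -0.03  0.03]
```

>>> drive_tool(rows=[[[-0.28,0.05,0.22],0],[[-0.27,0,0.22],0],[[-0.26,0,0.24],0],[[-0.25,0,0.25],0],[[0,0,0],0]])

```text
time: 14.45
position: [0.5388, 0.1046, 0.1635]
eef_rot: [[-0.242, -0.97, 0.004], [-0.97, 0.242, 0.001], [-0.002, -0.004, -1.0]]
contact_force: [-1.6, -1.0, 7.5]
finger_gap: 0.0007
```

```bash
python3 -c "
from h import *
from rig import *
rep((69.9,0,162.6))
c=camera('scene');cv2.imwrite('pics/s14.png',cv2.resize(c['image'][70:205,240:420],None,fx=4.4,fy=4.4,interpolation=2))
profile([(c,(200,0,0))],'pics/prof14.png')
"
```

```text
t 14.45 S [ 70.7   0.4 163.5] yaw err(+turn needed) -0.03 F_S [-1.3  1.3  7.5] gap 0.7 tz [ 0.004  0.001 -1.   ]
tool shift cm [ 0.08 -0.04  0.09]
```

View pics/prof14.png

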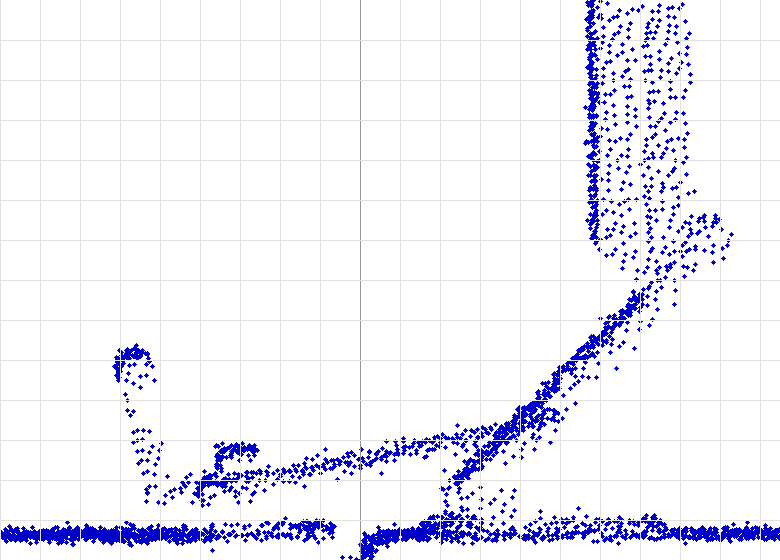

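View pics/s14.png

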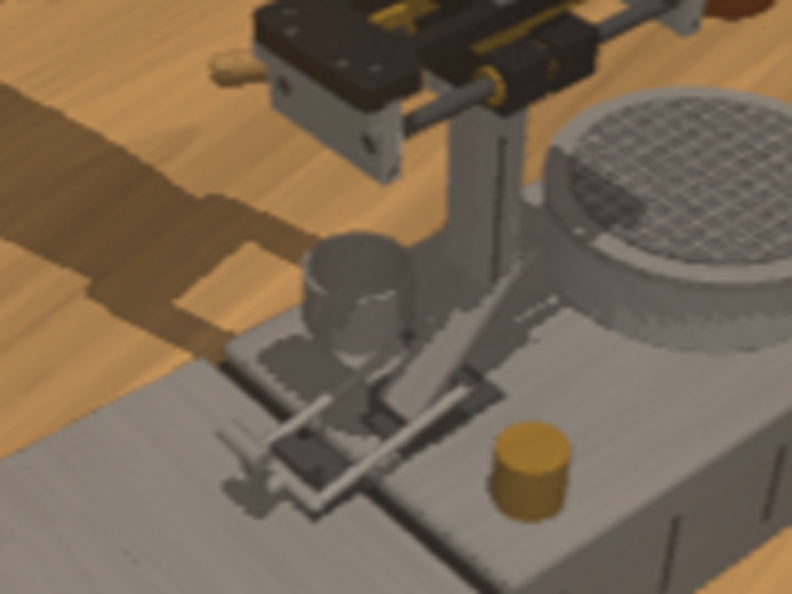

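The box has been drawn in about 7 mm and the lever is at about 0.75 rad. Continuing.

>>> drive_tool(rows=[[[-0.22,0,0.27],0],[[-0.22,0,0.28],0],[[-0.2,0,0.3],0],[[-0.2,0,0.3],0],[[0,0,0],0]])

```text
time: 15.12
position: [0.5413, 0.1136, 0.1522]
eef_rot: [[-0.242, -0.97, 0.006], [-0.97, 0.242, 0.003], [-0.004, -0.005, -1.0]]
contact_force: [0.1, 0.2, 7.2]
finger_gap: 0.0008
```

>>> drive_tool(rows=[[[-0.17,0,0.32],0],[[-0.17,0,0.32],0],[[-0.14,0,0.33],0],[[-0.13,0,0.33],0],[[0,0,0],0]])

```text
time: 15.75
position: [0.5428, 0.1196, 0.1384]
eef_rot: [[-0.242, -0.97, 0.006], [-0.97, 0.242, 0.003], [-0.004, -0.005, -1.0]]
contact_force: [1.2, 0.2, 3.8]
finger_gap: 0.0007
```

```bash
python3 -c "
from h import *
from rig import *
rep((85.0,0,139.3))
c=camera('scene')
profile([(c,(200,0,0))],'pics/prof15.png')
"
```

```text
t 15.75 S [8.620e+01 1.000e-01 1.384e+02] yaw err(+turn needed) -0.03 F_S [ 0.5 -1.2  3.8] gap 0.7 tz [ 0.006  0.003 -1.   ]
tool shift cm [ 0.12 -0.01 -0.09]
```

View pics/prof15.png

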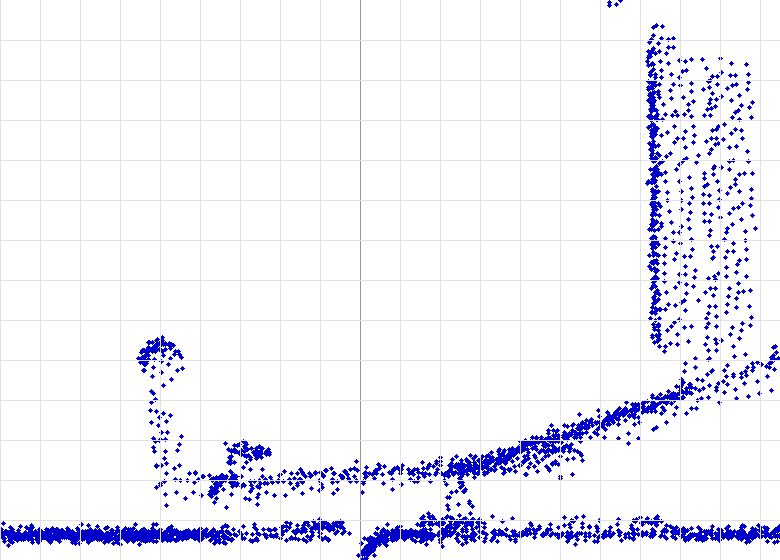

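>>> drive_tool(rows=[[[-0.08,0,0.33],0],[[-0.08,0,0.33],0],[[-0.06,0,0.34],0],[[-0.05,0,0.34],0],[[0,0,0],0]])

```text
time: 16.42
position: [0.5395, 0.1203, 0.1218]
eef_rot: [[-0.242, -0.97, -0.004], [-0.97, 0.242, -0.001], [0.001, 0.004, -1.0]]
contact_force: [-0.2, 0.7, 0.9]
finger_gap: 0.0007
```

>>> drive_tool(rows=[[[-0.03,0,0.34],0],[[-0.03,0,0.34],0],[[0,0,0.15],0],[[0,0,0.1],0],[[0,0,0],0]])

```text
time: 17.05
position: [0.5411, 0.1209, 0.1175]
eef_rot: [[-0.241, -0.97, -0.001], [-0.97, 0.241, -0.001], [0.001, 0.0, -1.0]]
contact_force: [-8.0, -1.6, 18.2]
finger_gap: 0.0007
```

```bash
python3 -c "
from h import *
from rig import *
rep((90.0,0,117.5))
c=camera('scene')
profile([(c,(200,0,0))],'pics/prof16.png')
"
```

```text
t 17.05 S [ 87.1   2.  117.5] yaw err(+turn needed) -0.02 F_S [-3.5  7.3 18.2] gap 0.7 tz [-0.001 -0.001 -1.   ]
tool shift cm [-0.29 -0.2   0.  ]
```

View pics/prof16.png

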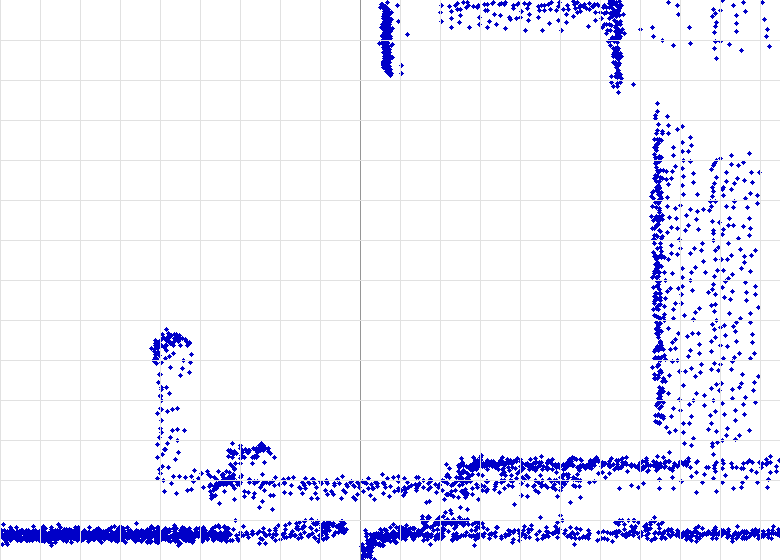

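The lever is flat (its face at 117.5 mm, against the stop at 18 N). I'll back off straight up and check.

>>> drive_tool(rows=[[[0,0,-0.5],0],[[0,0,-2],0],[[0,0,-4],0],[[0,0,-5],0],[[0,0,0],0]])

```text
time: 17.73
position: [0.5446, 0.1214, 0.2341]
eef_rot: [[-0.242, -0.97, 0.01], [-0.97, 0.242, 0.001], [-0.003, -0.01, -1.0]]
contact_force: [-0.0, 0.6, -0.2]
finger_gap: 0.0002
```

>>> drive_tool(rows=[[[4,2,-2],0],[[6,2,0],0],[[6,2,0],0],[[6,2,0],0],[[6,2,0],0]])

```text
time: 18.35
position: [0.3763, -0.1248, 0.2476]
eef_rot: [[-0.241, -0.971, -0.002], [-0.971, 0.241, 0.001], [-0.0, 0.002, -1.0]]
contact_force: [0.9, -0.8, 0.3]
finger_gap: 0.0003
```

>>> drive_tool(rows=[[[6,0,0],0],[[6,0,0],0],[[3,0,0],0],[[0,0,0],0],[[0,0,0],0]])

```text
time: 18.98
position: [0.3417, -0.2682, 0.248]
eef_rot: [[-0.242, -0.97, -0.001], [-0.97, 0.242, 0.002], [-0.002, 0.002, -1.0]]
contact_force: [0.2, 0.6, 0.1]
finger_gap: 0.0008
```

Run:
```python
from h import *
from rig import *
rep()
s=camera('scene');t=camera('top')
cv2.imwrite('pics/s17.png',cv2.resize(s['image'][90:280,180:470],None,fx=2.7,fy=2.7,interpolation=2))
cv2.imwrite('pics/t17.png',cv2.resize(t['image'][110:310,110:450],None,fx=2.3,fy=2.3,interpolation=2))
profile([(s,(200,0,0)),(t,(0,0,200))],'pics/prof17.png')
for n,c in [("top",t),("scene",s)]:
    Q=toS(cloud(c)).reshape(-1,3)*1000
    def r(name,lo,hi):
        q=Q[np.all((Q>lo)&(Q<hi),1)]; print(n,name,len(q),"med",np.median(q,0).round(1),"p3",np.percentile(q,3,0).round(1),"p97",np.percentile(q,97,0).round(1)) if len(q) else print(n,name,0)
    r("handle",(40,-15,108),(112,15,130)); r("lip",(-50,-25,116),(-15,25,130)); r("scraper",(-250,-100,107),(-100,100,160));r("cutter",(0,25,125),(120,100,150)); r("weight",(0,-100,125),(120,-25,150)); r("lid edge",(-250,-80,94),(-5,-40,105))
```

```text
t 18.975 S [-338.7  101.8  248. ] yaw err(+turn needed) -0.03 F_S [ 0.6 -0.   0.1] gap 0.8 tz [-0.001  0.002 -1.   ]
top handle 644 med [7.520e+01 1.000e-01 1.169e+02] p3 [ 42.1 -11.5 113.8] p97 [110.1  11.8 119.1]
top lip 91 med [-27.    0.  120.4] p3 [-33.  -11.4 117.5] p97 [-22.4  11.3 122.2]
top scraper 707 med [-176.    -3.8  115.8] p3 [-187.4  -55.4  109.3] p97 [-166.2   46.9  118.9]
top cutter 175 med [ 60.9  71.  130.9] p3 [ 35.4  44.8 125.8] p97 [ 84.5  93.3 133.3]
top weight 283 med [ 40.9 -66.5 129.3] p3 [ 27.7 -80.2 126.5] p97 [ 54.6 -52.6 131.4]
top lid edge 2341 med [-94.8 -60.8  99.7] p3 [-184.5  -78.8   97.2] p97 [-11.2 -41.2 103.6]
scene handle 368 med [ 75.2  -2.4 118.8] p3 [ 43.  -12.  113.2] p97 [110.3  11.5 121. ]
scene lip 88 med [-31.5  -2.6 121.4] p3 [-49.8 -11.4 116.1] p97 [-22.4   9.2 126.5]
scene scraper 592 med [-180.6  -11.3  117.6] p3 [-190.5  -58.5  109.9] p97 [-169.    47.2  119.9]
scene cutter 211 med [ 58.1  68.4 130.6] p3 [ 34.   44.7 125.2] p97 [ 83.5  93.5 134.4]
scene weight 199 med [ 38.5 -68.  131. ] p3 [ 25.2 -81.1 126. ] p97 [ 53.6 -53.5 133. ]
scene lid edge 1899 med [-106.5  -61.8  101.4] p3 [-193.2  -78.8   99.3] p97 [-14.4 -41.5 104.6]
```

View pics/prof17.png

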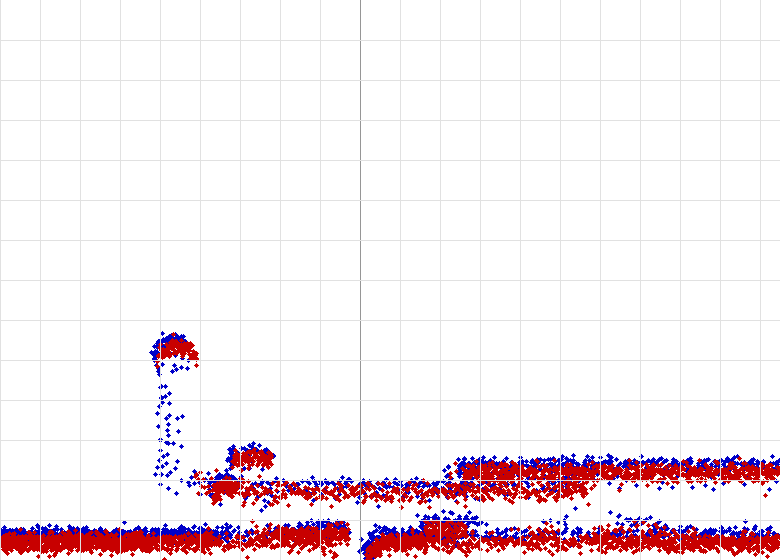

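View pics/s17.png

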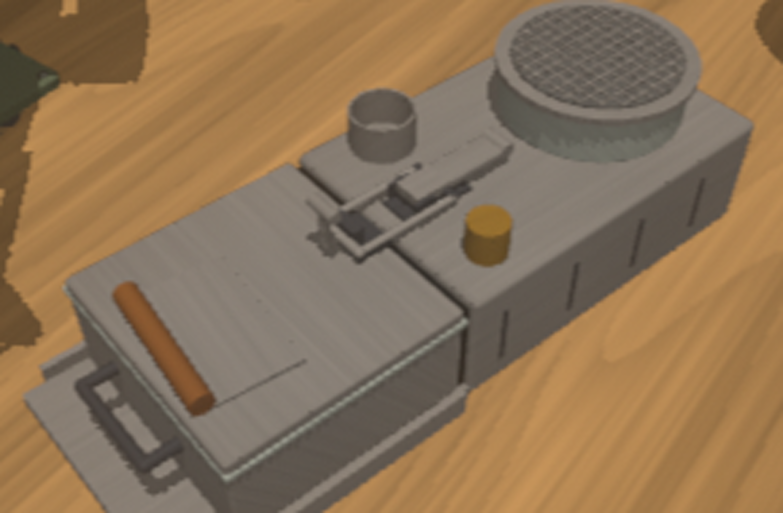

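View pics/t17.png

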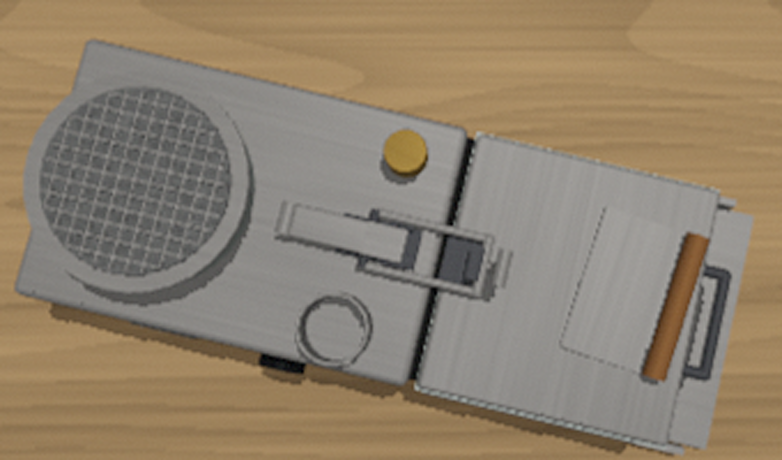

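The final views show the lever flat, with its tip at (285,220) in the top view and its face at 117–118 mm. The loop bar is under the lip, and the box has moved in about 10 mm, carrying the scraper with it. The cutter and weight haven't moved. The robot is clear of everything, so I'm handing in.

```bash
python3 -c "
from rig import *
print(job_done())"
```

```text
the job is handed in; nothing more can be done
None
```

The draw latch is closed and the job is handed in, at about 19 s of the 64 s allowed.

**What I did**
- I pinched the loop's grip, lowered the bar behind the keeper and drew it up until it was snug. The swivel drag of about 5 N rose to 11.4 N with no further travel.
- I let go, then pressed the lever down its arc with shut fingers until it was flat. Forces along the arc were about 4–8 N.
- I backed the arm off so it touches nothing.

**Last checks, with the arm clear**
- **Lever:** its face is level at about 117–119 mm in the two views, against 117.5 mm expected. It stayed down with nothing touching it.
- **Bar and box:** the bar is under the lip. The keeper, box lid and scraper have all moved in about 10 mm, so the box is home.
- **Other things:** the cutter and weight are where they were. The scraper still lies in its place on the lid.

**What did not go cleanly**
- The bead slipped towards the fingertips while I lowered the loop, so I opened slightly and pinched it again lower down.
- The tool pressed the stop with about 20 N in all (18 N straight down) at the end of the lever stroke, which is under the 25 N limit. Forces were only read at the end of each move call, so brief peaks in between were not seen.
- The two fixed cameras disagree by about 2 mm in height, within their calibration.

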